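# Set the iris lever to the green tab and take the reference exposure

### The arm

A 7-joint arm with a two-finger parallel gripper is mounted at the origin on the work surface. World frame = base frame: x ahead of the robot, y to its left, z up, the work surface at z = 0. Lengths are in m, angles in rad, forces in N, time in s.
With the tool pointing down it reaches from about 0.4 to 0.85 m from the base axis. Payload 10.4 kg.
Tool frame: the origin (TCP) lies on the centre line of the jaws, within the pads' length; the fingertips stand 25 mm ahead of it and the grasp point (between the pads) lies 6 mm ahead of it (r.nose_length is the z of the fingertips in the tool frame, in m); z points along the fingers, y is the direction in which the jaws open and shut (so a half turn about z gives the same grasp; the last joint's range is limited). The gripper opens to 87 mm and grips with 3 to 60 N. Pads are 19 mm wide; open, the fingers measure 117 mm over their backs; the gripper's body (75 mm by 190 mm) begins 51 mm behind the grasp point.
Start: joints at [1.256, 0.332, -0.065, 1.46, 0.022, 1.35, -0.088], TCP at [0.18, -0.599, 0.248] pointing down, gripper open.
Joint ranges: [-2.6, 2.6], [-0.5, 2.12], [-1.47, 1.34], [0.16, 2.42], [-1.27, 4.41], [0.06, 2.06], [-2.6, 2.6]. Speed limits (rad/s): [2.22, 2.22, 2.79, 2.79, 3.14, 3.14, 3.14].

### API

Orientations are given as a unit quaternion [x, y, z, w].
In Python, from workcell import r, imaging, order gives the robot as it stands.
- The arm moves only by the tool apply_moves, never from a script. Its argument "series" is a list of rows, each a list of 7 numbers: the shift along the world's x, y, z in cm, then the turn, a rotation vector about the world's x, y, z in rad, then the closure, from 0 (fully open) to 1 (shut). In form: [[tx, ty, tz, wx, wy, wz, fingers], ...]. A call has exactly 10 rows; each row shifts and turns the pose as measured when the row begins; what a row does not reach is not made up. A row lasts 1/12 s, in which the tool goes at most 41.7 mm and 7.16 degrees, less where a joint would pass 70% of its speed; a pose out of reach is approached as far as the arm can. A call with a gripper value outside its range is refused whole. The fingers move at their own pace and stop on an object; "newtons" is the grip in N (left out, the last holds). Time passes only in rows, so rows that do not move let the fingers close, or fill a call up. It gives the time, the measured TCP pose, the force and the opening at its end, in the units of the state.
- r.get_obs(): the state, without advancing time (a new reading comes with each control period).
- imaging.camera(name): name is "scene" or "top" or "wrist"; returns a dict with "image" (420x560x3 uint8, red, green, blue), "range_z" (420x560 float32, m along the optical axis (not along the pixel's ray), 0 where there is no reading), "mtx" (3x3 intrinsics, pixels), "k1" (the pictures are not rectified: a ray, as slopes to the right and down, at radius r is drawn at 1 + k1 r^2 times it, then the intrinsics apply), "R" (3x3) and "t" (3): a world point X has camera coordinates R X + t. Camera axes: x right, y down, z forward; pixel columns grow to the right and rows downward; lengths in m; the calibration is good to about 2 mm. A picture is of the moment at which its call begins.
- order.close_job(): hands the job in, once; it reports no verdict.
The state is a dict: "t": time; "joints": joint angles; "joint_velocities": joint speeds; "joint_torque": joint torques, N m; "position": TCP position; "orientation": TCP orientation; "force": force on the tool from outside, world axes, zero at the start; "wrist_torque": the same for the moment, N m; "opening": opening from 0.0 (shut) to 1.0 (fully open).
Only numpy, scipy, OpenCV 4.12 (cv2) and the standard library are available. Lean on these libraries where they do the work, as an engineer would, in place of code of your own. Each camera call takes 0.05 s, during which the arm holds its last target. There are 200 camera calls.

### The job

On the white transmitted-light base, gently push the red-knobbed lever of the iris ring around its arc, without gripping it, until the lever arm stands centred over the green marker tab on the scale. Then press the green key on the keypad fully down and let it come back up. Leave the green tab and the loose things on the bench (brass objective, amber vial, culture dish) where they are.

Things in the scene. Friction and masses are not known exactly. Their poses are not given: they have to be found in the camera images.
- light_base: White lamp base fixed to the bench, 165 x 165 x 45 mm, place and yaw vary. On it a round aluminium scale plate (radius 78 mm, top 68 mm above the bench) carries the iris ring. Origin on the bench, on the vertical axis about which the ring turns; the box reaches 67 mm to -x and 98 mm to +x of it. The scale lies on the -x side; z up.
- iris_ring: Black iris ring (radius 52 mm, lens top 96 mm above the bench) with its lever. Origin as light_base; x points opposite to the lever. Angle 0: lever along the base's -x; counter-clockwise from above is positive; stops at -1.3 and 1.3 rad. Dry friction, about 2 N at the post: it stays where left. Starts at -1.1 to -0.5 rad, so it is always pushed counter-clockwise.
- lever_post (a point): Foot of the upright red post (12 mm diameter, top 118 mm above the bench) at the lever's outer end, on the post's axis, 92 mm from the ring's axis, 86 mm above the bench. A radial steel arm, 8 mm wide, underside 78 mm above the bench, joins it to the ring. Push the side of the post.
- marker_mark (a point): Centre of the top face of the green marker tab on the scale plate, 72 mm above the bench, 92 mm from the ring's axis (straight below the post when set). The tab is 20 mm wide along the arc, 40 mm long radially and 4 mm thick; the lever passes 6 mm above it. It stands anywhere from 0.1 to 1.0 rad ring angle, is stiff, and must stay put.
- keypad: White keypad fixed to the bench, 130 x 150 mm, 18 mm high, with one working round green key and several flat dummy keys. Origin under its centre on the bench; x and y along its sides, z up. It may stand on either side of the bench, with the lamp base on the other.
- green_key (a joint): Travel of the green key, m: 0 up, 0.006 fully down. It is a spring key that takes about 5 N to be fully down and comes back up by itself.
- green_key_top (a point): Centre of the top face of the green key (diameter 28 mm), 40 mm above the bench when up; it stands 10 mm proud of its black collar (diameter 44 mm) and is pressed straight down.
- objective: Loose brass microscope objective standing on the bench, 32 mm diameter, 45 mm tall, origin under its centre. Leave it alone.
- oil_vial: Loose amber glass vial with a blue cap, 28 mm diameter, 60 mm tall, origin under its centre. Leave it alone.
- dish: Loose closed culture dish, 62 mm diameter, 15 mm high, origin under its centre. Leave it alone.

How it is judged:
By the outcome, as a careful person would: the job done as asked, in the order asked, and still so for the second after the job is handed in, with the robot touching nothing.
It also fails if it takes over 56 s, if anything falls off the work surface, if the arm or the gripper's body presses on something with over 40 N, if the wrist force passes 120 N, or if a joint passes its speed limit or range.

## Working session

There is one attempt and no reset: what is moved stays moved. The work goes in short steps, Python scripts to look and compute and a tool call to move; the robot and the scene stay as the last step left them, time stands still between calls to the robot, and variables do not carry over. Pictures are saved under pics/ and viewed, about 8 in all and at most 12, crops included, and the job is handed in when it is done.

Besides the shell and the picture viewer there is one more tool, called by a JSON object that holds its "name" and its "arguments". apply_moves: Moves the arm, as the interface text tells. Its arguments: {"type":"object","properties":{"series":{"type":"array","items":{"type":"array","items":{"type":"number"}}},"newtons":{"type":"number"}},"required":["series"]}

```bash
ls; mkdir -p pics
python3 - <<'E'
from workcell import r, imaging
import cv2,numpy as np
o=r.get_obs(); print({k:np.round(v,3) for k,v in o.items()}, r.nose_length)
for n in("top","scene"):
    c=imaging.camera(n); np.savez(f"{n}0.npz",**c)
    cv2.imwrite(f"pics/{n}0.png",c["image"][:,:,::-1]); print(n,c["mtx"].round(1),c["k1"],c["R"].round(3),c["t"])
E
```

```text
pics
{'t': np.float64(0.0), 'joints': array([ 1.256,  0.333, -0.065,  1.461,  0.022,  1.35 , -0.088]), 'joint_velocities': array([ 0.   ,  0.001, -0.   ,  0.001,  0.002, -0.   ,  0.   ]), 'joint_torque': array([-1.0000e-03, -6.2325e+01,  2.4000e-02, -3.8988e+01, -6.1000e-02,
        4.0000e-02,  0.0000e+00]), 'position': array([ 0.18 , -0.598,  0.247]), 'orientation': array([ 0.989,  0.145, -0.   , -0.001]), 'force': array([-0.521,  0.901,  0.047]), 'wrist_torque': array([ 0.024, -0.03 , -0.018]), 'opening': np.float64(0.999)} 0.025
top [[468.1   0.  281.4]
 [  0.  468.1 213.8]
 [  0.    0.    1. ]] -0.12807882224394415 [[ 0.004 -1.    -0.003]
 [-0.993 -0.003 -0.115]
 [ 0.115  0.003 -0.993]] [-0.01627897  0.55104243  1.16675377]
scene [[462.2   0.  279.8]
 [  0.  462.2 210.2]
 [  0.    0.    1. ]] -0.1548856928334658 [[-0.782  0.623  0.016]
 [ 0.467  0.604 -0.646]
 [-0.412 -0.497 -0.763]] [ 0.47062676 -0.19689262  1.22783673]
```

View pics/top0.png

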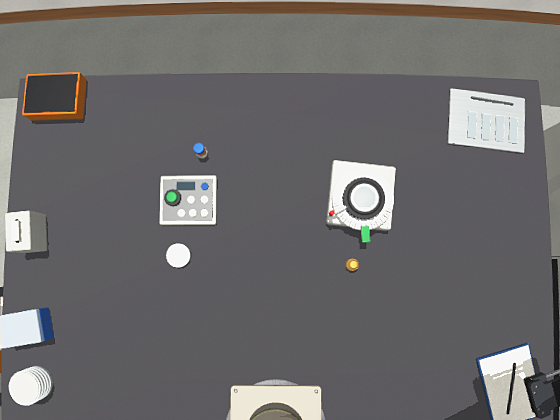

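View pics/scene0.png

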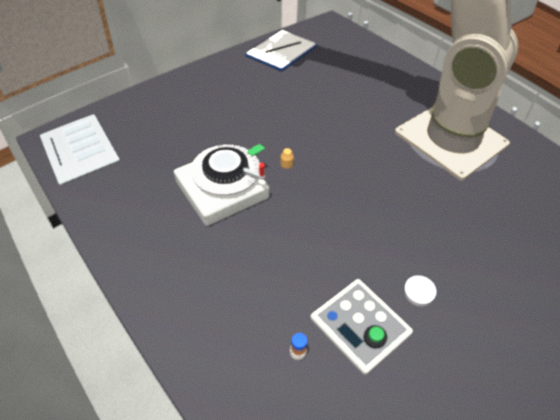

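```bash
cat > h.py <<'E'
import cv2,numpy as np
def ray(c,uv):
    d=np.array([c["k1"].item() if hasattr(c["k1"],"item") else c["k1"],0,0,0,0],float)
    n=cv2.undistortPoints(np.array(uv,float).reshape(-1,1,2),c["mtx"],d).reshape(-1,2)
    D=np.c_[n,np.ones(len(n))]@c["R"]; return -c["R"].T@c["t"],D
def plane(c,uv,z):
    o,D=ray(c,uv); return o+D*((z-o[2])/D[:,2])[:,None]
def blobs(c,hue,smin=120,vmin=60,amin=8):
    h=cv2.cvtColor(np.ascontiguousarray(c["image"]),cv2.COLOR_RGB2HSV)
    H=h[...,0].astype(int); dh=np.abs((H-hue+90)%180-90)
    m=((dh<12)&(h[...,1]>smin)&(h[...,2]>vmin)).astype(np.uint8)
    n,l,s,ce=cv2.connectedComponentsWithStats(m)
    return [(s[i,4],ce[i],l==i) for i in range(1,n) if s[i,4]>=amin]
def two(c1,p1,c2,p2):
    o1,d1=ray(c1,[p1]);o2,d2=ray(c2,[p2]); d1=d1[0];d2=d2[0]
    s=np.linalg.lstsq(np.c_[d1,-d2],o2-o1,rcond=None)[0]
    return (o1+s[0]*d1+o2+s[1]*d2)/2,np.linalg.norm(o1+s[0]*d1-o2-s[1]*d2)
E
python3 - <<'E'
from h import *
for n in("top","scene"):
    c=dict(np.load(n+"0.npz"))
    for nm,h in(("green",68),("red",0),("orange",18)):
        for a,ce,m in blobs(c,h):
            print(n,nm,a,ce.round(1),*[(z,plane(c,[ce],z)[0,:2].round(4)) for z in(.04,.072,.11)])
c=dict(np.load("top0.npz"))
# bright lens disc and depth-based ring / base
g=c["image"].min(2)
v,u=np.mgrid[150:245,315:410]; uv=np.c_[u.ravel(),v.ravel()]
o,D=ray(c,uv); P=o+D*c["range_z"][v,u].ravel()[:,None]
for lo,hi in((.035,.055),(.06,.074),(.084,.105)):
    q=P[(P[:,2]>lo)&(P[:,2]<hi)][:,:2].astype(np.float32); print(lo,len(q),cv2.minAreaRect(q),cv2.minEnclosingCircle(q))
i=cv2.resize(c["image"][145:255,310:420],None,fx=7,fy=5.4,interpolation=cv2.INTER_CUBIC)
i=cv2.resize(c["image"][145:255,310:420],(590,590),interpolation=cv2.INTER_CUBIC)
cv2.imwrite("pics/crop.png",i[:,:,::-1])
E
```

```text
top green 90 [171.4 196.5] (0.04, array([0.594, 0.269])) (0.072, array([0.5891, 0.2612])) (0.11, array([0.5833, 0.252 ]))
top green 129 [365.1 233.9] (0.04, array([ 0.4995, -0.2272])) (0.072, array([ 0.4972, -0.2215])) (0.11, array([ 0.4944, -0.2148]))
top red 22 [331.3 212.5] (0.04, array([ 0.5538, -0.1415])) (0.072, array([ 0.55  , -0.1382])) (0.11, array([ 0.5455, -0.1342]))
top orange 6009 [280.   10.7] (0.04, array([ 1.1123, -0.0086])) (0.072, array([ 1.0934, -0.0088])) (0.11, array([ 1.0709, -0.0091]))
top orange 981 [ 61.2 100.9] (0.04, array([0.8582, 0.5874])) (0.072, array([0.8461, 0.571 ])) (0.11, array([0.8318, 0.5516]))
top orange 14 [202.2 153.4] (0.04, array([0.7073, 0.1919])) (0.072, array([0.6993, 0.1862])) (0.11, array([0.6899, 0.1794]))
top orange 126 [351.9 264.3] (0.04, array([ 0.4226, -0.1927])) (0.072, array([ 0.4223, -0.1879])) (0.11, array([ 0.4221, -0.1823]))
top orange 23 [  0.  361.3] (0.04, array([0.157 , 0.7241])) (0.072, array([0.164, 0.704])) (0.11, array([0.1722, 0.6802]))
scene green 94 [255.6 149.4] (0.04, array([ 0.48  , -0.2483])) (0.072, array([ 0
[... 1216 characters left out ...]
y([ 0.4882, -0.1216]))
scene orange 26 [297.7 351.6] (0.04, array([0.7305, 0.2106])) (0.072, array([0.7404, 0.22  ])) (0.11, array([0.7521, 0.2313]))
0.035 1092 ((0.6020090579986572, -0.2194485366344452), (0.16507767140865326, 0.16680143773555756), 83.77412414550781) ((0.6012348532676697, -0.21929194033145905), 0.11302267014980316)
0.06 1550 ((0.5835635662078857, -0.2152925729751587), (0.15354551374912262, 0.1620120257139206), 50.36906051635742) ((0.5708030462265015, -0.21377214789390564), 0.09249043464660645)
0.084 1323 ((0.5881977677345276, -0.20009592175483704), (0.13520433008670807, 0.10509956628084183), 86.24992370605469) ((0.5782833695411682, -0.19568535685539246), 0.07427258044481277)
```

View pics/crop.png

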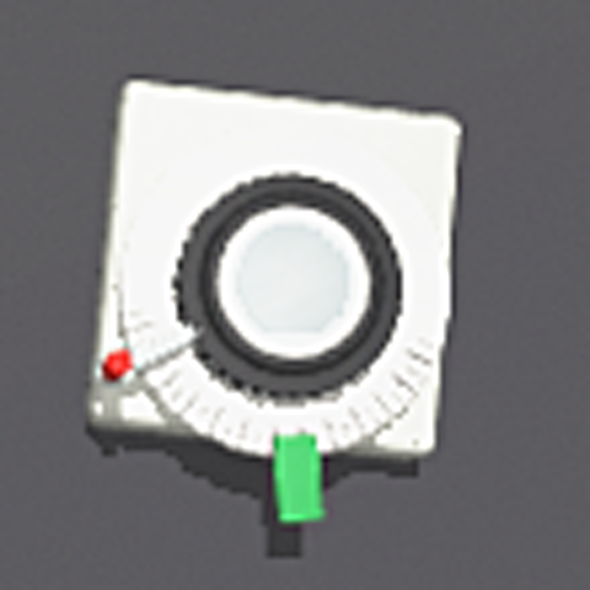

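{"name": "apply_moves", "arguments": {"series": [[2.4,3.2,0,0,0,0.02,1],[2.4,3.2,0,0,0,0.02,1],[2.4,3.2,0,0,0,0.02,1],[2.4,3.2,0,0,0,0.02,1],[2.4,3.2,0,0,0,0.02,1],[2.4,3.2,0,0,0,0.02,1],[2.4,3.2,0,0,0,0.02,1],[2.4,3.2,0,0,0,0.02,1],[2.4,3.2,0,0,0,0,1],[2.4,3.2,0,0,0,0,1]], "newtons": 20}}

```text
t: 0.93
position: [0.4158, -0.2688, 0.2419]
orientation: [0.976, 0.219, -0.004, -0.002]
force: [0.9, -1.7, 0.7]
opening: 0.32
```

{"name": "apply_moves", "arguments": {"series": [[2.4,2.3,0,0,0,0,1],[2.4,2.3,0,0,0,0,1],[2.4,2.3,0,0,0,0,1],[2.4,2.3,0,0,0,0,1],[2.4,2.3,0,0,0,0,1],[2.2,2,0,0,0,0,1],[1,0.8,0,0,0,0,1],[0,0,0,0,0,0,1],[0,0,0,0,0,0,1],[0,0,0,0,0,0,1]]}}

```text
t: 1.77
position: [0.5755, -0.1066, 0.2393]
orientation: [0.974, 0.226, -0.005, -0.005]
force: [-0.5, -0.7, -0.2]
opening: 0.003
```

Run:
```python
from h import *
from workcell import r, imaging
o=r.get_obs(); print(o["position"].round(4),o["orientation"].round(3),o["opening"],o["joints"].round(2))
c=imaging.camera("wrist"); np.savez("w1.npz",**c)
print(-c["R"].T@c["t"],c["R"].round(2),c["mtx"][0,0],c["k1"])
cv2.imwrite("pics/w1.png",c["image"][:,:,::-1])
for nm,h,z in(("green",68,.072),("red",0,.118)):
    for a,ce,m in blobs(c,h,amin=40): print(nm,a,ce.round(1),plane(c,[ce],z).round(4))
```

```text
[ 0.5755 -0.1066  0.2393] [ 0.974  0.226 -0.005 -0.005] 0.002999690746106319 [ 0.54  0.31 -0.53  1.55  0.15  1.34 -1.12]
[ 0.64561356 -0.07415607  0.37512969] [[ 0.44 -0.9  -0.01]
 [-0.86 -0.42  0.28]
 [-0.26 -0.11 -0.96]] 323.2372904706722 -0.02620538900539168
red 131 [297.3 245.3] [[ 0.5562 -0.1296  0.118 ]]
```

View pics/w1.png

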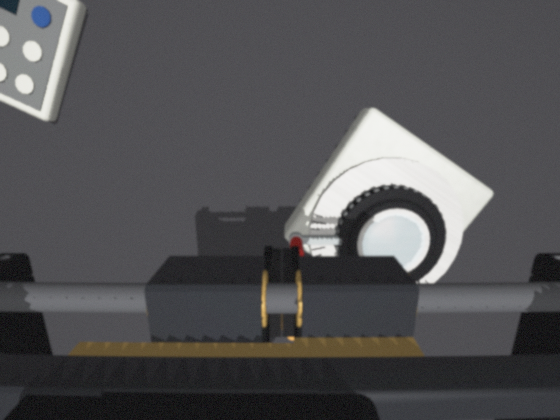

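{"name": "apply_moves", "arguments": {"series": [[0,-0.4,-2.5,0,0,0,1],[0,-0.4,-2.5,0,0,0,1],[0,-0.4,-2.5,0,0,0,1],[0,0,-2,0,0,0,1],[0,0,-1.5,0,0,0,1],[0,0,-0.6,0,0,0,1],[0,0,0,0,0,0,1],[0,0,0,0,0,0,1],[0,0,0,0,0,0,1],[0,0,0,0,0,0,1]]}}

```text
t: 2.65
position: [0.5701, -0.1327, 0.1238]
orientation: [0.976, 0.217, -0.004, 0.0]
force: [-0.1, 0.0, 0.1]
opening: 0.008
```

{"name": "apply_moves", "arguments": {"series": [[-0.5,0.15,-0.2,0,0,0,1],[-0.5,0.15,-0.2,0,0,0,1],[-0.45,-0.15,-0.1,0,0,0.05,1],[-0.45,-0.15,0,0,0,0.05,1],[-0.43,-0.2,0,0,0,0.05,1],[-0.43,-0.2,0,0,0,0.05,1],[-0.41,-0.25,0,0,0,0.05,1],[-0.41,-0.25,0,0,0,0.05,1],[-0.38,-0.3,0,0,0,0.05,1],[-0.38,-0.3,0,0,0,0.05,1]]}}

```text
t: 3.48
position: [0.5284, -0.1428, 0.1242]
orientation: [0.909, 0.417, 0.004, 0.003]
force: [2.8, 0.8, -1.8]
opening: 0.005
```

```bash
cat >> h.py <<'E'
def st():
    from workcell import r
    o=r.get_obs(); p=o["position"]; q=o["orientation"]; d=p[:2]-[.5866,-.2177]
    print(p.round(4),"r",np.hypot(*d).round(4),"ang",np.degrees(np.arctan2(d[1],d[0]))%360,"push",180+2*np.degrees(np.arctan2(q[1],q[0])),"F",o["force"].round(2),"tilt",q[2:].round(3))
E
python3 - <<'E'
from h import *; st()
from workcell import imaging
t,s=[imaging.camera(n) for n in("top","scene")]
for c in(t,s):
  for a,ce,m in blobs(c,0): print(a,ce.round(1),plane(c,[ce],.11).round(4))
E
```

```text
[ 0.5284 -0.1428  0.1242] r 0.0949 ang 127.82844924288297 push 229.32322518560338 F [ 2.81  0.8  -1.79] tilt [0.004 0.003]
792 [425.1  11.3] [[-0.3455 -0.4031  0.11  ]]
2773 [539.6  46.5] [[-0.5038 -0.0429  0.11  ]]
```

{"name": "apply_moves", "arguments": {"series": [[-0.33,-0.31,-0.1,0,0,0.045,1],[-0.33,-0.31,-0.1,0,0,0.045,1],[-0.3,-0.35,-0.1,0,0,0.045,1],[-0.3,-0.35,0,0,0,0.05,1],[-0.26,-0.37,0,0,0,0.05,1],[-0.26,-0.37,0,0,0,0.05,1],[-0.23,-0.4,0,0,0,0.05,1],[-0.23,-0.4,0,0,0,0.05,1],[-0.2,-0.4,0,0,0,0.05,1],[-0.2,-0.4,0,0,0,0.05,1]]}}

```text
t: 4.42
position: [0.5032, -0.1724, 0.1232]
orientation: [0.78, 0.625, 0.008, 0.001]
force: [1.6, 1.3, -0.8]
opening: 0.008
```

Run:
```python
from h import *; st()
from workcell import imaging
for n in("top","scene","wrist"):
  c=imaging.camera(n); np.savez(n+"2.npz",**c)
  for h in(0,68):
   for a,ce,m in blobs(c,h): print(n,h,a,ce.round(1),plane(c,[ce],.11 if h==0 else .072).round(4))
cv2.imwrite("pics/w2.png",c["image"][:,:,::-1])
```

```text
[ 0.5032 -0.1724  0.1232] r 0.0949 ang 151.50212859187798 push 257.4173586926321 F [ 1.59  1.25 -0.82] tilt [0.008 0.001]
top 0 10 [ 36.5 112. ] [[0.8039 0.6175 0.11  ]]
top 68 90 [171.4 196.5] [[0.5891 0.2612 0.072 ]]
scene 0 804 [426.5  11.9] [[-0.3457 -0.3973  0.11  ]]
scene 0 2803 [539.1  46.5] [[-0.5016 -0.0435  0.11  ]]
scene 68 69 [255.3 148.6] [[ 0.4994 -0.2222  0.072 ]]
scene 68 196 [376.  333.9] [[0.6146 0.2798 0.072 ]]
```

{"name": "apply_moves", "arguments": {"series": [[-0.16,-0.38,0,0,0,0.02,1],[-0.14,-0.38,0,0,0,0.02,1],[-0.12,-0.38,0,0,0,0.02,1],[-0.12,-0.38,0,0,0,0.03,1],[-0.1,-0.38,0,0,0,0.03,1],[-0.08,-0.38,0,0,0,0.03,1],[-0.06,-0.3,0,0,0,0.03,1],[-0.02,-0.15,0,0,0,0.02,1],[0,0,0,0,0,0,1],[0,0,0,0,0,0,1]]}}

```text
t: 5.4
position: [0.4954, -0.1964, 0.1234]
orientation: [0.717, 0.697, 0.008, -0.001]
force: [0.9, 1.0, 0.3]
opening: 0.007
```

Run:
```python
from h import *; st()
```

```text
[ 0.4954 -0.1964  0.1234] r 0.0936 ang 166.85789658249362 push 268.4121393527624 F [0.93 1.02 0.25] tilt [ 0.008 -0.001]
```

{"name": "apply_moves", "arguments": {"series": [[0,1,0,0,0,0,1],[0,3,0,0,0,0,1],[0,4,0,0,0,0,1],[0,4,0,0,0,0,1],[0,4,0,0,0,0,1],[0,3,0,0,0,0,1],[0,2,0,0,0,0,1],[0,0,0,0,0,0,1],[0,0,0,0,0,0,1],[0,0,0,0,0,0,1]]}}

```text
t: 6.23
position: [0.4918, 0.027, 0.1244]
orientation: [0.72, 0.694, 0.009, 0.002]
force: [-0.1, -0.5, -0.3]
opening: 0.004
```

```bash
cat > look.py <<'E'
from h import *; st()
import sys
from workcell import imaging
A=np.array([.5866,-.2177]); P={}
for n in("top","scene"):
  c=imaging.camera(n); np.savez(n+sys.argv[1]+".npz",**c)
  i=c["image"][190:270,320:410] if n=="top" else c["image"][125:205,215:305]
  P[n]=cv2.resize(i,None,fx=4.4,fy=4.4,interpolation=cv2.INTER_CUBIC)
  for h in(0,68):
   for a,ce,m in blobs(c,h): 
    p=plane(c,[ce],.11 if h==0 else .072)[0]; d=p[:2]-A
    if np.hypot(*d)<.15: print(n,h,a,ce.round(1),p.round(4),np.hypot(*d),np.degrees(np.arctan2(d[1],d[0]))%360)
cv2.imwrite(f"pics/l{sys.argv[1]}.png",np.hstack([P["top"],P["scene"]])[:,:,::-1])
E
python3 look.py 3
```

```text
[0.4918 0.027  0.1244] r 0.2625 ang 111.16776417508919 push 267.8421450592192 F [-0.09 -0.53 -0.3 ] tilt [0.009 0.002]
top 0 22 [364.3 234.1] [ 0.4938 -0.2128  0.11  ] 0.0929326781486596 176.9907603034891
top 68 69 [366.6 235. ] [ 0.4945 -0.2251  0.072 ] 0.09238339024926885 184.60044342657318
scene 0 61 [258.3 139.4] [ 0.4999 -0.2089  0.11  ] 0.08713698863513193 174.1731834346837
```

View pics/l3.png

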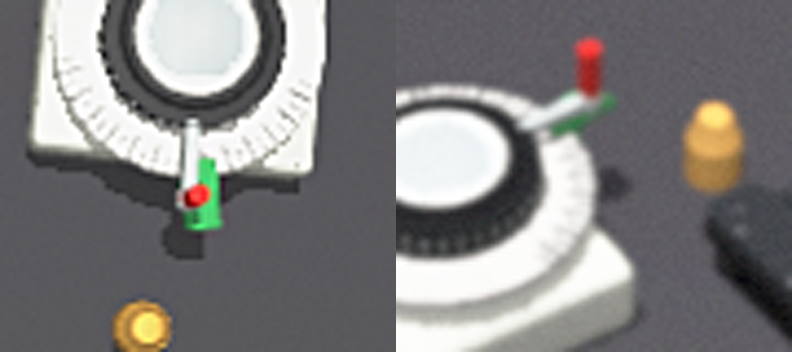

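{"name": "apply_moves", "arguments": {"series": [[0.1,-2,0,0,0,0,1],[0.1,-4,0,0,0,0,1],[0.1,-4,0,0,0,0,1],[0,-4,0,0,0,0,1],[0,-3,0,0,0,0,1],[0,-1.5,0,0,0,0,1],[0,-0.5,0,0,0,0,1],[0,0,0,0,0,0,1],[0,0,0,0,0,0,1],[0,0,0,0,0,0,1]]}}

```text
t: 7.17
position: [0.4908, -0.1807, 0.124]
orientation: [0.726, 0.688, 0.008, 0.002]
force: [-0.0, 0.8, -0.5]
opening: 0.007
```

{"name": "apply_moves", "arguments": {"series": [[0.1,-0.3,0,0,0,0.02,1],[0.1,-0.3,0,0,0,0.02,1],[0.1,-0.3,0,0,0,0.02,1],[0,-0.3,0,0,0,0.02,1],[0,-0.3,0,0,0,0,1],[0,-0.3,0,0,0,0,1],[0,-0.2,0,0,0,0,1],[0,0,0,0,0,0,1],[0,0,0,0,0,0,1],[0,0,0,0,0,0,1]]}}

```text
t: 8.0
position: [0.4958, -0.1964, 0.1244]
orientation: [0.691, 0.723, 0.009, 0.002]
force: [-0.9, -0.2, 0.2]
opening: 0.0
```

{"name": "apply_moves", "arguments": {"series": [[0,-0.25,0,0,0,0,1],[0,-0.25,0,0,0,0,1],[0,-0.25,0,0,0,0,1],[0,-0.2,0,0,0,0,1],[0,0,0,0,0,0,1],[0,0,0,0,0,0,1],[0,0,0,0,0,0,1],[0,0,0,0,0,0,1],[0,0,0,0,0,0,1],[0,0,0,0,0,0,1]]}}

```text
t: 8.83
position: [0.4954, -0.2055, 0.1243]
orientation: [0.691, 0.723, 0.009, 0.001]
force: [0.2, 1.0, 0.6]
opening: 0.005
```

Right on the aim; back off and look.

{"name": "apply_moves", "arguments": {"series": [[0,1,0,0,0,0,1],[0,3,0,0,0,0,1],[0,4,0,0,0,0,1],[0,4,0,0,0,0,1],[0,4,0,0,0,0,1],[0,3,0,0,0,0,1],[0,2,0,0,0,0,1],[0,0,0,0,0,0,1],[0,0,0,0,0,0,1],[0,0,0,0,0,0,1]]}}

```text
t: 9.67
position: [0.493, 0.016, 0.1254]
orientation: [0.692, 0.722, 0.01, 0.004]
force: [-0.1, -0.4, 1.1]
opening: 0.004
```

```bash
python3 look.py 4
```

```text
[0.493  0.016  0.1254] r 0.2517 ang 111.8177602970602 push 272.471904805607 F [-0.1  -0.44  1.12] tilt [0.01  0.004]
top 0 26 [368.3 234.1] [ 0.494  -0.2225  0.11  ] 0.0927693269327835 182.9351473171422
top 68 61 [363.8 235.7] [ 0.4927 -0.2183  0.072 ] 0.09394977707538277 180.38052427737696
scene 0 63 [256.  137.5] [ 0.5001 -0.217   0.11  ] 0.08652601026864702 179.56771282693072
scene 68 51 [256.7 150.5] [ 0.5007 -0.2151  0.072 ] 0.08594578614671812 178.24314420920703
```

View pics/l4.png

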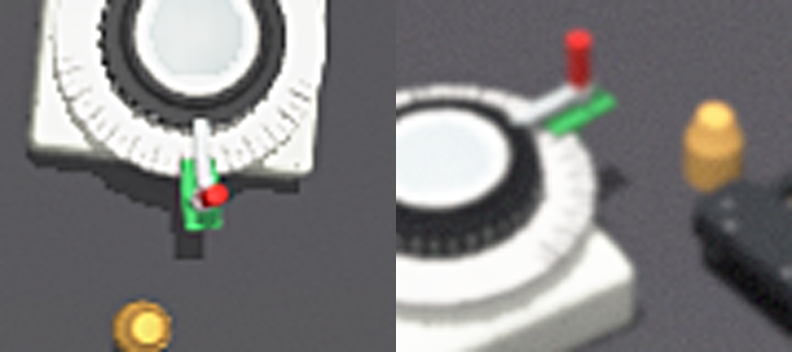

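{"name": "apply_moves", "arguments": {"series": [[0,0,3,0,0,0,1],[0,0,4,0,0,0,1],[0,-1,4,0,0,0,1],[0,-4,1,0,0,0,1],[0,-4,0,0,0,0,1],[0,-4,0,0,0,0,1],[0,-4,0,0,0,0,1],[0,-4,0,0,0,0,1],[0,-4,0,0,0,0,1],[0,-4,0,0,0,0,1]]}}

```text
t: 10.6
position: [0.488, -0.285, 0.2531]
orientation: [0.694, 0.72, 0.009, 0.006]
force: [0.6, 0.2, 0.1]
opening: 0.007
```

{"name": "apply_moves", "arguments": {"series": [[0,-1,0,0,0,0,1],[0,0,0,0,0,0,1],[0,0,0,0,0,0,1],[0,0,0,0,0,0,1],[0,0,0,0,0,0,1],[0,0,0,0,0,0,1],[0,0,0,0,0,0,1],[0,0,0,0,0,0,1],[0,0,0,0,0,0,1],[0,0,0,0,0,0,1]]}}

```text
t: 11.43
position: [0.484, -0.3027, 0.2519]
orientation: [0.698, 0.716, 0.008, 0.006]
force: [0.1, 0.0, -0.2]
opening: 0.003
```

Run:
```python
from h import *; st()
from workcell import imaging
c=imaging.camera("wrist"); np.savez("w5.npz",**c); print(-c["R"].T@c["t"])
for h,z in((0,.11),(68,.072)):
   for a,ce,m in blobs(c,h,amin=30): print(h,a,ce.round(1),plane(c,[ce],z).round(4))
cv2.imwrite("pics/w5.png",c["image"][:,:,::-1])
```

```text
[ 0.484  -0.3027  0.2519] r 0.1332 ang 219.63839561609495 push 271.4210965387418 F [ 0.05  0.03 -0.24] tilt [0.008 0.006]
[ 0.47998721 -0.22746187  0.38852827]
0 157 [295.3 113.5] [[ 0.4967 -0.2205  0.11  ]]
68 63 [307.7 105.4] [[ 0.5103 -0.212   0.072 ]]
68 289 [287.6 116.5] [[ 0.4918 -0.2225  0.072 ]]
```

View pics/w5.png

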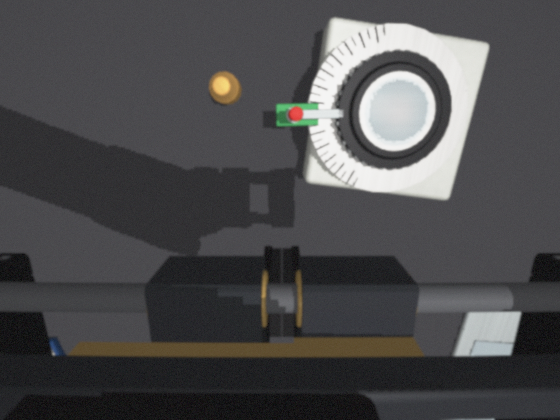

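Run:
```python
from h import *
c=dict(np.load("w5.npz"))
m=sum(b[2] for b in blobs(c,68,amin=5,smin=90)).astype(bool); m[:, :260]=0
v,u=np.nonzero(m); P=plane(c,np.c_[u,v],.072)[:,:2]; R=cv2.minAreaRect(P.astype(np.float32)); print("tab",R)
b=max((b for b in blobs(c,0,amin=30)),key=lambda b:b[0]); v,u=np.nonzero(b[2])
Q=plane(c,np.c_[u,v],.115)[:,:2]; print("post circ",cv2.minEnclosingCircle(Q.astype(np.float32)),Q.mean(0))
# lens disc centre: bright, saturated-low area inside dark ring
g=c["image"].astype(int); w=((g.max(2)<70)).astype(np.uint8); w[:40]=0;w[200:]=0;w[:,:335]=0;w[:,455:]=0
n,l,s,ce=cv2.connectedComponentsWithStats(w); print(s,ce.round(1))
k=max(range(1,n),key=lambda i:s[i,4] if s[i,0]>336 and s[i,0]+s[i,2]<455 else 0)
v,u=np.nonzero(l==k); L=plane(c,np.c_[u,v],.09)[:,:2]; C,_=cv2.minEnclosingCircle(L.astype(np.float32)); print("axis",C,_)
for n_,p in(("tab",R[0]),("post",Q.mean(0))):
    for A in (np.array(C),np.array([.5866,-.2177])):
        d=np.array(p)-A; print(n_,np.hypot(*d),np.degrees(np.arctan2(d[1],d[0]))%360)
i=cv2.resize(c["image"][70:160,240:390],None,fx=5,fy=5,interpolation=cv2.INTER_CUBIC); cv2.imwrite("pics/w5c.png",i[:,:,::-1])
```

```text
tab ((0.49974098801612854, -0.2205079048871994), (0.03790083900094032, 0.02078593708574772), 1.4825953245162964)
post circ ((0.4965762495994568, -0.22178158164024353), 0.005597957409918308) [ 0.49641015 -0.22063344]
[[     0      0    560    420 232614]
 [   405     55      1      1      1]
 [   407     55      2      2      3]
 [   411     54      4      4      6]
 [   394     56      1      1      1]
 [   348     56    102    111   2474]
 [   402     58      1      1      1]
 [   414     59      1      1      1]
 [   415     61      1      1      1]
 [   417     62      1      1      1]
 [   356     69      1      1      1]
 [   416     72      1      1      1]
 [   418     72      2      2      2]
 [   348     77      2      3      6]
 [   342     85      3      6     13]
 [   338     96      4      5     13]
 [   337    105      3      3      6]
 [   337    119      2      2      4]
 [   338    127      3      4     11]
 [   341    134      3      6     13]
 [   346    145      3      3      7]
 [   353    153      2      2      3]
 [   383    153      1      1      1]
 [   378    161      8      3     10]
 [   375    162      1      1      1]
 [   377    163      2      1      2]
 [   380    165      2      1      2]
 [   384    165      1      1      1]] [[278.1 210.6]
 [405.   55. ]
 [407.3  55.3]
 [412.7  55.3]
 [394.   56. ]
 [409.3 112.7]
 [402.   58. ]
 [414.   59. ]
 [415.   61. ]
 [417.   62. ]
 [356.   69. ]
 [416.   72. ]
 [418.5  72.5]
 [348.5  78. ]
 [343.   87.7]
 [339.4  98.1]
 [338.  106.3]
 [337.5 119.5]
 [338.9 128.6]
 [341.8 137.2]
 [347.  146. ]
 [353.3 153.7]
 [383.  153. ]
 [381.8 162.1]
 [375.  162. ]
 [377.5 163. ]
 [380.5 165. ]
 [384.  165. ]]
axis (0.5922984480857849, -0.21684710681438446) 0.0479227676987648
tab 0.09262982703792531 182.26496070315764
tab 0.086904385923093 181.85156483001117
post 0.09596301928860812 182.2612561446141
post 0.09023753774536206 181.8628951981192
```

View pics/w5c.png

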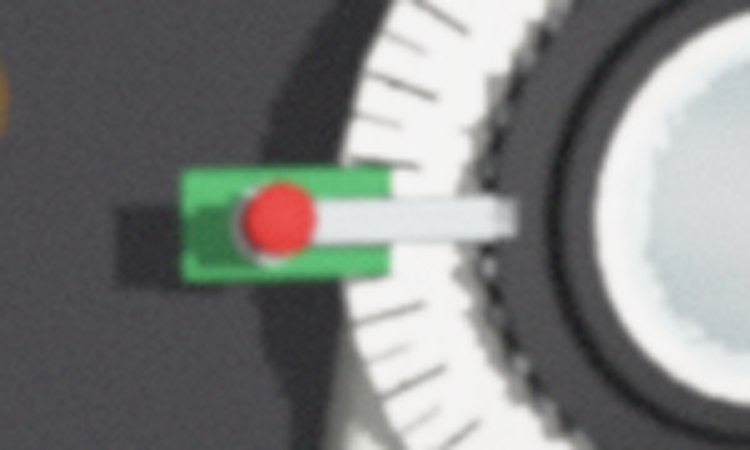

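{"name": "apply_moves", "arguments": {"series": [[0.9,4,0,0,0,0,1],[0.9,4,0,0,0,0,1],[0.9,4,0,0,0,0,1],[0.9,4,0,0,0,0,1],[0.9,4,0,0,0,0,1],[0.9,4,0,0,0,0,1],[0.9,4,0,0,0,0,1],[0.9,4,0,0,0,0,1],[0.9,4,0,0,0,0,1],[0.9,4,0,0,0,0,1]]}}

```text
t: 12.32
position: [0.5703, 0.0965, 0.2528]
orientation: [0.706, 0.708, 0.007, 0.009]
force: [0.8, -0.5, 0.0]
opening: 0.007
```

{"name": "apply_moves", "arguments": {"series": [[0.9,3,0,0,0,0,1],[0.9,2,0,0,0,0,1],[0,1,0,0,0,0,1],[0,0,0,0,0,0,1],[0,0,0,0,0,0,1],[0,0,0,0,0,0,1],[0,0,0,0,0,0,1],[0,0,0,0,0,0,1],[0,0,0,0,0,0,1],[0,0,0,0,0,0,1]]}}

```text
t: 13.15
position: [0.5873, 0.1631, 0.253]
orientation: [0.704, 0.71, 0.007, 0.008]
force: [-0.5, -0.2, 0.1]
opening: 0.003
```

Run:
```python
from h import *; st()
from workcell import imaging
c=imaging.camera("wrist"); np.savez("w6.npz",**c); print(-c["R"].T@c["t"])
for a,ce,m in blobs(c,68,amin=30): print(a,ce.round(1),plane(c,[ce],.039).round(4))
c=imaging.camera("top")
```

```text
[0.5873 0.1631 0.253 ] r 0.3808 ang 89.88832279869419 push 270.47654576671346 F [-0.54 -0.24  0.05] tilt [0.007 0.008]
[0.58417967 0.23896636 0.38937708]
103 [280.9  90. ] [[0.5911 0.2689 0.039 ]]
```

Run:
```python
from h import *
c=dict(np.load("w6.npz"))
for s,v in((120,60),(100,30),(80,30)):
  for a,ce,m in blobs(c,68,smin=s,vmin=v,amin=30):
    y,x=np.nonzero(m); print(s,v,a,ce.round(1),x.min(),x.max(),y.min(),y.max(),plane(c,[ce],.039).round(4))
i=cv2.resize(c["image"][40:150,210:350],None,fx=4,fy=4,interpolation=cv2.INTER_CUBIC); cv2.imwrite("pics/w6c.png",i[:,:,::-1])
```

```text
120 60 103 [280.9  90. ] 274 297 74 100 [[0.5911 0.2689 0.039 ]]
100 30 558 [285.5  86.7] 273 299 73 100 [[0.5959 0.272  0.039 ]]
80 30 625 [285.9  86.8] 273 299 73 101 [[0.5962 0.272  0.039 ]]
```

View pics/w6c.png

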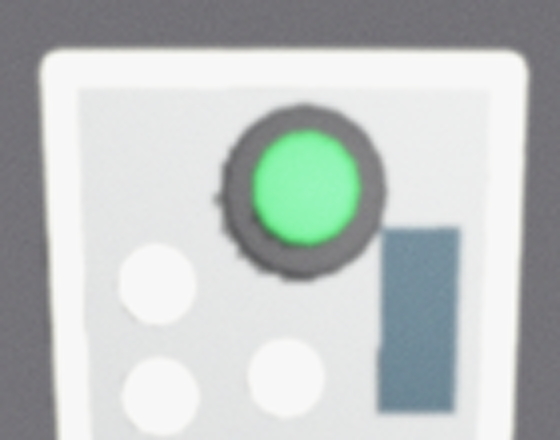

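{"name": "apply_moves", "arguments": {"series": [[0.3,3.5,0,0,0,0,1],[0.3,3.5,0,0,0,0,1],[0.2,2.5,0,0,0,0,1],[0,0.5,-3,0,0,0,1],[0,0,-3.5,0,0,0,1],[0,0,-3.5,0,0,0,1],[0,0,-2.5,0,0,0,1],[0,0,-1,0,0,0,1],[0,0,0,0,0,0,1],[0,0,0,0,0,0,1]]}}

```text
t: 14.08
position: [0.5962, 0.2663, 0.1154]
orientation: [0.706, 0.708, 0.01, 0.009]
force: [-0.3, 0.6, 0.6]
opening: 0.003
```

{"name": "apply_moves", "arguments": {"series": [[0,0.3,0,0,0,0,1],[0,0.2,-1,0,0,0,1],[0,0,-1,0,0,0,1],[0,0,-1,0,0,0,1],[0,0,-0.8,0,0,0,1],[0,0,-0.4,0,0,0,1],[0,0,0,0,0,0,1],[0,0,0,0,0,0,1],[0,0,0,0,0,0,1],[0,0,0,0,0,0,1]]}}

```text
t: 14.92
position: [0.5992, 0.2726, 0.0754]
orientation: [0.707, 0.707, 0.013, 0.011]
force: [0.2, 0.8, -0.1]
opening: 0.001
```

{"name": "apply_moves", "arguments": {"series": [[-0.2,0,0,0,0,0,1],[-0.1,0,-0.2,0,0,0,1],[0,0,-0.2,0,0,0,1],[0,0,-0.2,0,0,0,1],[0,0,-0.2,0,0,0,1],[0,0,-0.2,0,0,0,1],[0,0,-0.2,0,0,0,1],[0,0,-0.2,0,0,0,1],[0,0,-0.2,0,0,0,1],[0,0,-0.2,0,0,0,1]]}}

```text
t: 15.75
position: [0.5968, 0.2731, 0.0591]
orientation: [0.707, 0.707, 0.014, 0.012]
force: [-12.0, -6.8, 30.3]
opening: 0.003
```

{"name": "apply_moves", "arguments": {"series": [[0,0,0,0,0,0,1],[0,0,0,0,0,0,1],[0,0,0.3,0,0,0,1],[0,0,0.5,0,0,0,1],[0,0,1,0,0,0,1],[0,0,2,0,0,0,1],[0,0,3,0,0,0,1],[0,0,4,0,0,0,1],[0,0,4,0,0,0,1],[0,0,3,0,0,0,1]]}}

```text
t: 16.58
position: [0.592, 0.2706, 0.2399]
orientation: [0.706, 0.708, 0.008, 0.009]
force: [0.4, 0.9, 1.0]
opening: 0.002
```

{"name": "apply_moves", "arguments": {"series": [[-1,-4,0,0,0,0,1],[-1,-4,0,0,0,0,1],[-1,-4,0,0,0,0,1],[0,-2,0,0,0,0,1],[0,0,0,0,0,0,1],[0,0,0,0,0,0,1],[0,0,0,0,0,0,1],[0,0,0,0,0,0,1],[0,0,0,0,0,0,1],[0,0,0,0,0,0,1]]}}

```text
t: 17.42
position: [0.5606, 0.1358, 0.2546]
orientation: [0.702, 0.712, 0.017, 0.011]
force: [0.3, 1.1, -0.3]
opening: 0.006
```

```bash
python3 look.py 7
python3 - <<'E'
from h import *
from workcell import imaging
for n in("top7","scene7"):
  c=dict(np.load(n+".npz"));c0=dict(np.load(n[:-1]+"0.npz"))
  for h in(18,68,110):
    f=lambda c:[(a,tuple(map(float,ce.round(1)))) for a,ce,m in blobs(c,h,smin=100,vmin=30) if 150<ce[0]<400 and 120<ce[1]<370]
    print(n,h,f(c0),f(c))
c=imaging.camera("wrist")
for a,ce,m in blobs(c,68,smin=100,vmin=30,amin=30):
   y,x=np.nonzero(m); print(a,plane(c,[ce],.039).round(4),c["range_z"][int(ce[1]),int(ce[0])]); o,D=ray(c,[ce]); print("key top z",(o+D*c["range_z"][int(ce[1]),int(ce[0])]).round(4))
cv2.imwrite("pics/end.png",dict(np.load("top7.npz"))["image"][:,:,::-1])
E
```

```text
[0.5606 0.1358 0.2546] r 0.3544 ang 94.20729501453204 push 270.77697361660285 F [ 0.27  1.14 -0.32] tilt [0.017 0.011]
top 0 26 [368.3 234.1] [ 0.494  -0.2225  0.11  ] 0.0927693269327835 182.9351473171422
top 68 61 [363.8 235.7] [ 0.4927 -0.2183  0.072 ] 0.09394977707538277 180.38052427737696
scene 0 59 [256.  137.4] [ 0.5    -0.2173  0.11  ] 0.08661223888182626 179.76687532252245
scene 68 52 [256.7 150.4] [ 0.5007 -0.2152  0.072 ] 0.08597663501404074 178.3084487248333
top7 18 [(np.int32(16), (202.1, 153.2)), (np.int32(135), (351.7, 264.3))] [(np.int32(136), (351.7, 264.3))]
top7 68 [(np.int32(95), (171.2, 196.6)), (np.int32(137), (365.0, 233.9))] [(np.int32(73), (363.8, 235.5))]
top7 110 [(np.int32(100), (198.3, 147.9)), (np.int32(41), (204.2, 186.0))] []
scene7 18 [(np.int32(214), (286.7, 158.0)), (np.int32(37), (297.9, 351.4))] [(np.int32(215), (286.7, 158.1)), (np.int32(38), (356.5, 161.7)), (np.int32(90), (337.3, 168.7)), (np.int32(131), (375.9, 176.8)), (np.int32(43), (361.8, 192.7)), (np.int32(38), (297.9, 351.4))]
scene7 68 [(np.int32(111), (255.8, 149.3)), (np.int32(218), (375.9, 333.9))] [(np.int32(64), (256.6, 150.5)), (np.int32(217), (375.9, 333.8))]
scene7 110 [(np.int32(64), (331.9, 315.3)), (np.int32(178), (349.6, 335.2)), (np.int32(232), (299.0, 340.6))] [(np.int32(64), (331.9, 315.3)), (np.int32(184), (349.7, 335.1)), (np.int32(232), (299.0, 340.6))]
626 [[0.5958 0.2718 0.039 ]] 0.32503995
key top z [[0.5959 0.2719 0.0385]]
```

View pics/end.png

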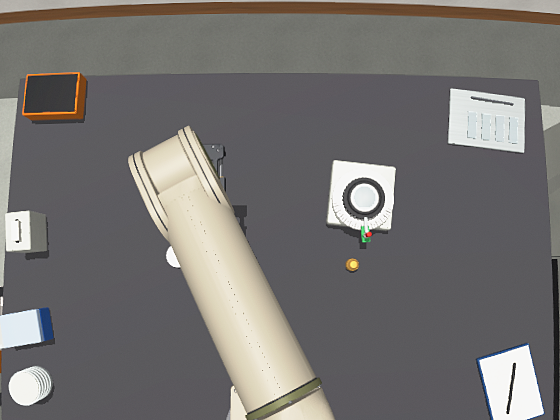

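The arm is clear. The lever is still over the tab at (366,235), and the objective is unmoved at (352,264). The vial is also unmoved and the key is back up.

```bash
python3 -c "
from workcell import order; print(order.close_job())"
```

```text
the job is handed in; nothing more can be done
None
```

The job is done and handed in at about 17.5 s of the 56 s allowed. The system gives no verdict.

- **Lever:** I pushed the post counter-clockwise with closed fingers, without gripping it. The wrist close-up put the post and the tab centre at the same angle, within about 1 mm. The top camera showed the post about 0.5° (1 mm) past the tab. The scene camera was too sensitive to the assumed height to settle which is right. The lever had not moved when I looked again at the end.
- **Key:** I pressed it until it stopped, with the tool 6 mm below the contact height. The wrist force was about 30 N vertical with 12 N and 7 N sideways, well above the 5 N needed. After release its top measured 38.5 mm, which agrees with the 40 mm "up" height within the calibration.
- **Loose things:** The objective and vial were at the same pixels before and after. The tab was partly hidden under the lever at the end, but its outline measured from above matched its starting place within about 2 mm. I did not measure the dish; it was partly hidden by the arm in the last picture, but its visible part looked unmoved.

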